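Rack two ignition coils, then rock the stuck one free

TASK

The ignition coils go into the blue numbered rack in cylinder order: take the red coil from the grey holder and seat it fully in hole one (one white dot), and only then the blue coil in hole two (two dots), letting go of each. Then free the yellow coil that is stuck in the bench fixture: grip its head and rock it to one side and the other, with its tip still down in the fixture, until both orange cheeks have been pushed well back, and only then draw it straight up. Finish while still holding it, upright and still over the fixture, its tip just clear (about 2 cm) above the cheeks; do not put it down or let go, and leave the green coil and everything else on the table alone.

Things in the scene. Friction and masses are not known exactly. Their poses are not given: they have to be found in the camera images.
- red_center (a point): Centre of the red coil, 55 mm above its tip; z up the coil, x and y square to its head. All coils are alike, 110 mm tall, 70 to 140 g: above the tip come a round-ended boot 16 mm in diameter (0 to 34 mm), a square flange 26 mm wide (34 to 44 mm), a neck 12 mm wide (44 to 66 mm) and the coloured head, 20 x 20 mm (66 to 110 mm, its middle 33 mm above this point): grip the head from above.
- blue_center (a point): Centre of the blue coil, 55 mm above its tip; shape and axes as for the red coil. Red, blue and green start standing in the grey holder, in any order, tip 6 mm above the table, flange on the holder's top.
- green_center (a point): Centre of the green coil, 55 mm above its tip; same shape. It stands in the grey holder and stays there.
- yellow_center (a point): Centre of the yellow coil, 55 mm above its tip; same shape and axes. It starts upright in the bench fixture, its round tip in a shallow well 12 mm above the table, so this point is 67 mm above the table. It can tilt only towards the fixture's +y and -y, about a point on the fixture's z axis 20 mm above the table (8 mm above the coil's tip).
- holder: Fixed grey block 180 (x) x 60 (y) mm, 40 mm high, with three holes in a row along its x, 55 mm apart, where the red, blue and green coils start. Origin under its centre, z up.
- hole_one (a point): Centre of the mouth of rack hole one (one white dot), 40 mm above the table. The rack is a fixed blue block 180 x 60 mm, 40 mm high; three holes in a row, 55 mm apart along x (x points from hole one to three), 19 mm in diameter with a 2 mm chamfer, 34 mm deep, white dots beside them. A seated coil rests with its flange on the block, its centre 21 mm above this point.
- hole_two (a point): Centre of the mouth of rack hole two (two white dots), the middle hole, 55 mm from hole one; axes as for hole one.
- fixture: Fixed bench fixture, base 100 (x) x 150 (y) mm, top at 70 mm. Origin on the table under the yellow coil's axis, z up. On its +y and -y sides two orange cheeks with black rubber edges, 40 mm wide in x, 58 to 70 mm above the table. At the start their edges are 7 mm from the axis, 1 mm beside the coil's neck and 2 mm above its flange, so they stop a straight pull.
- cheek_left (a joint): How far the cheek on the fixture's +y side is pushed outward, m: 0 at the start, at most 0.016. A cheek slides straight outward (along fixture y) against a stiff friction of 6 N and stays where it is pushed. Leaning the coil 0.2 rad (11 degrees) to a side pushes that cheek back about 9 mm; the coil comes straight up once both are back 7 mm or more.
- cheek_right (a joint): How far the cheek on the fixture's -y side is pushed outward, m: 0 at the start, at most 0.016; behaves as the left one.
- wrench: loose steel spanner lying on the table, leave alone
- screwdriver: loose red-handled screwdriver lying on the table, leave alone
- spray: loose blue spray can, 60 mm across and 170 mm tall, leave alone; origin under its centre
- jar: loose glass jar, 64 mm across and 75 mm tall, leave alone; origin under its centre
- tape: loose roll of paper tape lying flat, 90 mm across and 22 mm high, leave alone; origin under its centre
- socket: loose steel socket, 28 mm across and 34 mm tall, leave alone; origin under its centre
Things that resemble listed ones, but are neither listed nor needed, are in the scene too. What is shaped like the part that bears red_center but pink is not meant.

How it is judged:
By the outcome, as a careful person would: the job done as asked, in the order asked, and still so for the second after the job is handed in, while the arm keeps its last pose, push and grip.
It also fails if it takes over 59 s, if anything falls off the work surface, if the arm or the gripper's body presses on something with over 40 N, if the wrist force passes 120 N, or if a joint passes its speed limit or range.

ROBOT

A 7-joint arm with a two-finger parallel gripper is mounted at the origin on the work surface. World frame = base frame: x ahead of the robot, y to its left, z up, the work surface at z = 0. Lengths are in m, angles in rad, forces in N, time in s.
With the tool pointing down it reaches from about 0.4 to 0.85 m from the base axis. Payload 10.4 kg.
Tool frame: the origin (TCP) lies on the centre line of the jaws, within the pads' length; the fingertips stand 22 mm ahead of it and the grasp point (between the pads) lies 3 mm ahead of it; z points along the fingers, y is the direction in which the jaws open and shut (so a half turn about z gives the same grasp; the last joint's range is limited). The gripper opens to 85 mm and grips with 20 to 120 N. Pads are 22 mm wide; open, the fingers measure 114 mm over their backs; the gripper's body (76 mm by 85 mm) begins 54 mm behind the grasp point. The pads swing forward as they close: fully open they stand 13 mm farther back than shut.
Start: joints at [-1.196, 0.332, -0.065, 1.46, 0.022, 1.35, -0.088], TCP at [0.242, 0.576, 0.233] pointing down, gripper open.
Joint ranges: [-2.6, 2.6], [-0.5, 2.12], [-1.47, 1.34], [0.16, 2.42], [-1.27, 4.41], [0.06, 2.06], [-2.6, 2.6]. Speed limits (rad/s): [2.22, 2.22, 2.79, 2.79, 3.14, 3.14, 3.14].

INTERFACE

Orientations are given as a unit quaternion [x, y, z, w].
In Python, from workcell import manip gives the robot as it stands. The module is installed in compiled form; this text tells all that it offers.
- The arm moves only by the shell command python3 -m crank 'ROWS' [FORCE]. ROWS is JSON, a list of rows, each a list of 3 entries, a list of its own where there are three numbers: the opening, from -1 (shut) to 1 (fully open), then the shift along the tool's x, y, z normalised to -1 to 1, where 1 is 80 mm, then the turn, a rotation vector about the tool's x, y, z normalised to -1 to 1, where 1 is pi/4 rad. In form: [[jaw, [tx, ty, tz], [ax, ay, az]], ...]. A call has exactly 5 rows; each row shifts and turns the commanded pose from where the row before left it, along the tool's axes as they then stand; what a row does not reach is not made up. A row lasts 1/10 s, in which the tool goes at most 50 mm and 8.59 degrees, less where a joint would pass 70% of its speed; a pose out of reach is approached as far as the arm can. A call with a number of a shift or a turn outside -1 to 1 is refused whole. A call with a gripper value outside its range is refused whole. The fingers move at their own pace and stop on an object; FORCE is the grip in N (left out, the last holds). Time passes only in rows, so rows that do not move let the fingers close, or fill a call up. It gives the time, the measured TCP pose, the force and the opening at its end, in the units of the state.
- manip.get_obs(): the state, without advancing time (a new reading comes with each control period).
- manip.camera(name): name is "scene" or "top"; returns the picture (384x512x3 uint8, blue, green, red); there is no depth.
- manip.camera_info(name): a dict with "K" (3x3 intrinsics, pixels), "k1" (the pictures are not rectified: a ray, as slopes to the right and down, at radius r is drawn at 1 + k1 r^2 times it, then the intrinsics apply), "camera_from_world" (4x4, takes a point from world to camera coordinates). Camera axes: x right, y down, z forward; pixel columns grow to the right and rows downward; lengths in m; the calibration is good to about 2 mm. A picture is of the moment at which its call begins. camera_info takes no time and is no camera call.
- manip.hand_in(): hands the job in, once; it reports no verdict.
The state is a dict: "clock": time; "joint_pos": joint angles; "joint_velocities": joint speeds; "tau": joint torques, N m; "position": TCP position; "ee_rot": TCP orientation; "ft_force": force on the tool from outside, world axes, zero at the start; "torque": the same for the moment, N m; "grip_width": opening from 0.0 (shut) to 1.0 (fully open).
Only numpy, scipy, OpenCV 4.12 (cv2) and the standard library are available. Lean on these libraries where they do the work, as an engineer would, in place of code of your own. Each camera call takes 0.05 s, during which the arm holds its last target.

## Working session

There is one attempt and no reset: what is moved stays moved. The work goes in short steps, Python scripts to look and compute and a shell command to move; the robot and the scene stay as the last step left them, time stands still between calls to the robot, and variables do not carry over. Pictures are saved under pics/ and viewed, and the job is handed in when it is done.

```bash
mkdir -p pics; python3 - <<'E'
from workcell import manip
import cv2
print(manip.get_obs())
for n in("scene","top"):
    cv2.imwrite(f"pics/{n}0.png",manip.camera(n)); print(manip.camera_info(n))
E
```

```text
{'clock': 0.0, 'joint_pos': array([-1.19557729,  0.33286533, -0.06471087,  1.46098415,  0.0216053 ,
        1.3498925 , -0.08850614]), 'joint_velocities': array([ 0.00174454,  0.00036701, -0.00045857, -0.00026647,  0.00036963,
        0.00141725, -0.00050939]), 'tau': array([ 7.38423896e-04, -6.25443435e+01,  4.96487156e-02, -3.91608810e+01,
        1.62444374e-02,  9.79766861e-03,  2.33105447e-05]), 'position': array([0.24198075, 0.57583243, 0.23229959]), 'ee_rot': array([ 1.97587086e-01,  9.80285068e-01, -7.18555926e-04, -1.08794054e-04]), 'ft_force': array([ 0.09553663, -0.67634535,  0.2400834 ]), 'torque': array([ 0.01593906,  0.02137752, -0.01479486]), 'grip_width': 1.0019304340344184}
{'K': array([[472.74270582,   0.        , 257.63946492],
       [  0.        , 472.74270582, 190.30602359],
       [  0.        ,   0.        ,   1.        ]]), 'k1': 0.028962656189381295, 'camera_from_world': array([[-0.7130609 ,  0.70086607,  0.01819103,  0.42012475],
       [ 0.39792064,  0.42593415, -0.81255109, -0.14012665],
       [-0.57723767, -0.57215982, -0.58260606,  1.73648286],
       [ 0.        ,  0.        ,  0.        ,  1.        ]])}
{'K': array([[432.45243564,   0.        , 260.20991034],
       [  0.        , 432.45243564, 182.11146535],
       [  0.        ,   0.        ,   1.        ]]), 'k1': -0.012342932451691551, 'camera_from_world': array([[ 0.07263808, -0.99735033, -0.00400428, -0.05737933],
       [-0.97033827, -0.06974142, -0.23147307,  0.60109536],
       [ 0.23058048,  0.02069926, -0.97283307,  1.17942005],
       [ 0.        ,  0.        ,  0.        ,  1.        ]])}
```

View pics/scene0.png

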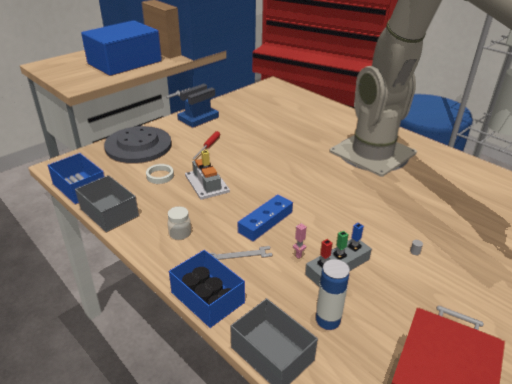

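View pics/top0.png

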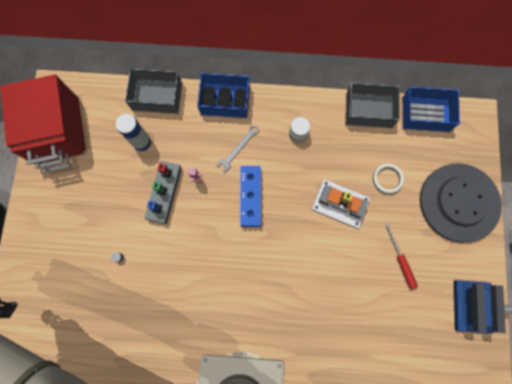

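The scene view shows the holder at about (338,262), with red, green and blue heads, and a pink decoy at (300,240). The rack is at about (266,216) and the fixture at about (206,180). In the top view these are at (163,193), (251,196) and (341,204). I'll zoom in on each.

```bash
python3 - <<'E'
import cv2,numpy as np
t=cv2.imread("pics/top0.png");s=cv2.imread("pics/scene0.png")
def up(i,x0,x1,y0,y1,k,n): cv2.imwrite(n,cv2.resize(i[y0:y1,x0:x1],None,fx=k,fy=k,interpolation=cv2.INTER_CUBIC))
up(t,140,270,150,235,6,"pics/ta.png")
up(t,305,375,175,235,8,"pics/tb.png")
up(s,230,380,190,290,5,"pics/sa.png")
up(s,180,235,125,200,8,"pics/sb.png")
E
```

```text
(no output)
```

View pics/ta.png

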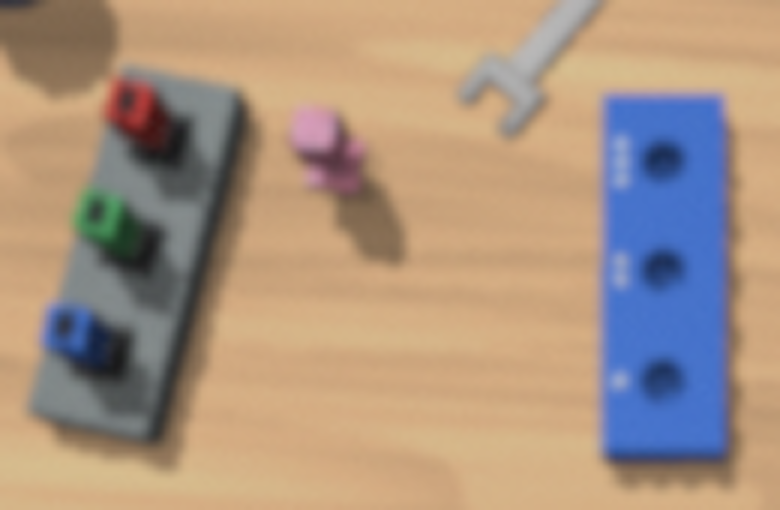

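View pics/tb.png

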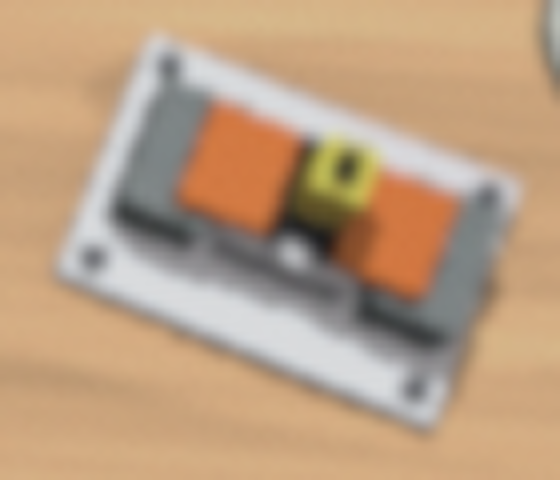

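View pics/sa.png

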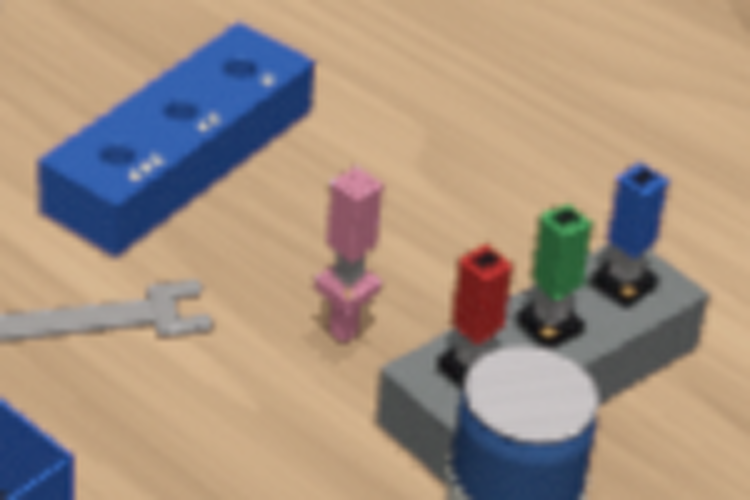

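View pics/sb.png

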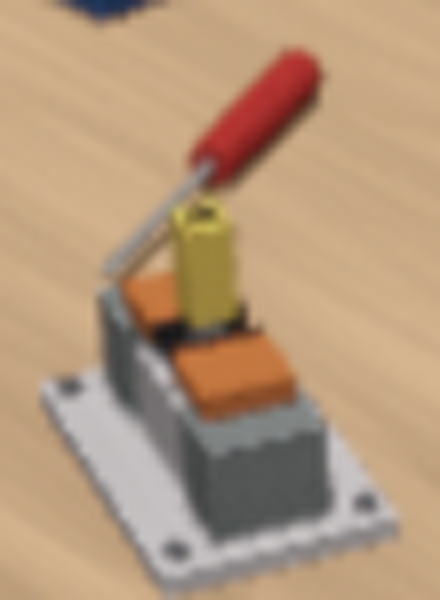

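```bash
cat > h.py <<'E'
import cv2,numpy as np
from workcell import manip
def ray(n,uv):
    I=manip.camera_info(n);K=I["K"]
    p=cv2.undistortPoints(np.array([[uv]],float),K,np.array([I["k1"],0,0,0,0.]))[0,0]
    T=I["camera_from_world"];R=T[:3,:3]
    return -R.T@T[:3,3], R.T@np.array([p[0],p[1],1])
def onz(n,uv,z):
    o,d=ray(n,uv); return o+d*(z-o[2])/d[2]
def tri(uvt,uvs):
    A=np.zeros((3,3));b=np.zeros(3);L=[]
    for n,uv in(("top",uvt),("scene",uvs)):
        o,d=ray(n,uv);d=d/np.linalg.norm(d);P=np.eye(3)-np.outer(d,d);A+=P;b+=P@o;L.append((o,d))
    x=np.linalg.solve(A,b)
    return x,[np.linalg.norm(np.cross(x-o,d)) for o,d in L]
def proj(n,p):
    I=manip.camera_info(n);T=I["camera_from_world"];q=T[:3,:3]@p+T[:3,3];a=q[:2]/q[2]
    a=a*(1+I["k1"]*(a@a));return a*I["K"][0,0]+I["K"][:2,2]
def dark(img,uv,r=2.5,k=4):
    # weighted centroid of darkness round uv
    g=img.max(2).astype(float);ys,xs=np.mgrid[:g.shape[0],:g.shape[1]];
    m=(xs-uv[0])**2+(ys-uv[1])**2<=r*r
    w=np.clip(np.percentile(g[m],80)-g,0,None)*m
    return np.array([(w*xs).sum(),(w*ys).sum()])/w.sum()
E
python3 - <<'E'
from h import *
np.set_printoptions(precision=4,suppress=True)
t=cv2.imread("pics/top0.png");s=cv2.imread("pics/scene0.png")
# seeds from upscaled crops (crop pixel/k + origin, -0.5 ish)
G={"red":((140+130/6,150+101/6),(230+487/5,190+257/5),.116),
"green":((140+99/6,150+212/6),(230+567/5,190+214/5),.116),
"blue":((140+67/6,150+326/6),(230+645/5,190+176/5),.116),
"yellow":((305+348/8,175+167/8),(180+206/8,125+212/8),.122)}
for n,(a,b,z) in G.items():
    a=np.array(a)-.42;b=np.array(b)-.42
    ar=dark(t,a);br=dark(s,b)
    print(n,a,ar,b,br,"tri",*tri(a,b),tri(ar,br)[0],"top",onz("top",a,z),"scene",onz("scene",b,z))
H={"h1":(140+662/6,150+381/6),"h2":(140+662/6,150+270/6),"h3":(140+662/6,150+160/6)}
S={"h1":(230+240/5,190+68/5),"h2":(230+180/5,190+110/5),"h3":(230+118/5,190+155/5)}
for n in H: 
    a=np.array(H[n])-.42;b=np.array(S[n])-.4; print(n,"top",onz("top",a,.04),onz("top",dark(t,a,4),.04),"sc",onz("scene",b,.04))
hsv=cv2.cvtColor(t,cv2.COLOR_BGR2HSV)
m=cv2.inRange(hsv,(100,120,90),(125,255,255));m[:160]=0;m[235:]=0;m[:,:235]=0;m[:,270:]=0
c=max(cv2.findContours(m,0,2)[0],key=cv2.contourArea);r=cv2.minAreaRect(c);print(r)
bx=[onz("top",p,.04) for p in cv2.boxPoints(r)];print(np.array(bx),np.mean(bx,0),np.linalg.norm(bx[0]-bx[1]),np.linalg.norm(bx[1]-bx[2]))
m=cv2.inRange(hsv,(5,150,120),(17,255,255));m[:175]=0;m[235:]=0;m[:,:305]=0;m[:,375:]=0
for c in sorted(cv2.findContours(m,0,2)[0],key=cv2.contourArea)[-2:]:
    r=cv2.minAreaRect(c);print("cheek",r,onz("top",r[0],.07))
# spray, pink
print("spray top",onz("top",(125.5,121),.17),onz("scene",(336,268.5),.17),"pink",onz("top",(193,171.5),.1))
# holder corners
for n,p in dict(a=(140+125/6,150+68/6),b=(140+243/6,150+93/6),c=(140+155/6,150+437/6),d=(140+33/6,150+410/6)).items(): print("hold",n,onz("top",np.array(p)-.42,.04))
for n,p in dict(a=(153,36),b=(522,185),c=(432,430),d=(60,275)).items(): print("fix",n,onz("top",np.array((305+p[0]/8,175+p[1]/8))-.42,.008))
E
```

```text
red [161.2467 166.4133] [160.7024 166.3089] [326.98 240.98] [326.8977 241.4831] tri [0.6173 0.2665 0.1169] [np.float64(0.001047170452198209), np.float64(0.001047170452198191)] [0.618  0.2677 0.1163] top [0.6182 0.2659 0.116 ] scene [0.6158 0.2668 0.116 ]
green [156.08   184.9133] [155.5481 184.8883] [342.98 232.38] [342.8544 232.9037] tri [0.5632 0.2741 0.1173] [np.float64(0.0010881573000665603), np.float64(0.0010881573000664562)] [0.5638 0.2752 0.1166] top [0.5641 0.2736 0.116 ] scene [0.5611 0.2741 0.116 ]
blue [150.7467 203.9133] [150.2763 203.8331] [358.58 224.78] [358.2979 224.9161] tri [0.5089 0.2825 0.1162] [np.float64(0.0013594922303214784), np.float64(0.0013594922303216217)] [0.5095 0.283  0.1163] top [0.5097 0.2814 0.116 ] scene [0.5078 0.2834 0.116 ]
yellow [348.08  195.455] [347.8512 195.5302] [205.33 151.08] [204.8822 150.8533] tri [ 0.5703 -0.2575  0.1234] [np.float64(0.0008067985402664211), np.float64(0.0008067985402665053)] [ 0.5707 -0.2576  0.124 ] top [ 0.5712 -0.2584  0.122 ] scene [ 0.5685 -0.2586  0.122 ]
h1 top [0.5162 0.01   0.04  ] [0.5183 0.0106 0.04  ] sc [0
[... 288 characters left out ...]
 0.04  ]
 [ 0.4796  0.033   0.04  ]] [0.5683 0.0123 0.04  ] 0.0567705222683517 0.17400616328455662
cheek ((353.8620910644531, 203.84483337402344), (10.770329475402832, 12.4415864944458), 21.801406860351562) [ 0.5593 -0.2853  0.07  ]
cheek ((334.9137878417969, 195.96551513671875), (11.698805809020996, 12.255891799926758), 21.801406860351562) [ 0.5784 -0.2305  0.07  ]
spray top [0.726  0.3666 0.17  ] [0.7225 0.3695 0.17  ] pink [0.6139 0.1781 0.1   ]
hold a [0.6546 0.2904 0.04  ]
hold b [0.646  0.2299 0.04  ]
hold c [0.4712 0.2525 0.04  ]
hold d [0.48   0.3133 0.04  ]
fix a [ 0.6418 -0.2045  0.008 ]
fix b [ 0.594  -0.3453  0.008 ]
fix c [ 0.499  -0.3134  0.008 ]
fix d [ 0.5472 -0.1734  0.008 ]
```

```bash
cat >> h.py <<'E'
from scipy.spatial.transform import Rotation as Ro
np.set_printoptions(precision=4,suppress=True)
def rep(target=None,yaw=None):
    o=manip.get_obs();R=Ro.from_quat(o["ee_rot"]).as_matrix()
    print("t %.2f"%o["clock"],"p",o["position"],"jawyaw %.2f"%np.degrees(np.arctan2(R[1,1],R[0,1])),"z",R[:,2],"F",np.round(o["ft_force"],1),"w %.3f"%o["grip_width"],"q",np.round(o["joint_pos"],2))
    if yaw is not None:
        y=np.radians(yaw);Rt=np.array([[-np.sin(y),np.cos(y),0],[np.cos(y),np.sin(y),0],[0,0,-1]]).T
        rv=Ro.from_matrix(R.T@Rt).as_rotvec();print("turn units",rv/(np.pi/4))
        R=Rt
    if target is not None: print("shift units (after turn)",R.T@(np.array(target)-o["position"])/.08)
E
python3 -m crank '[[0.2,[0,0,0],[0,0,-0.16]],[0.2,[0,0,0],[0,0,-0.16]],[0.2,[-0.5,-0.3,0],[0,0,0]],[0.2,[-0.5,-0.3,0],[0,0,0]],[0.2,[-0.5,-0.3,0],[0,0,0]]]' 60
python3 -c "
from h import *;rep([.6172,.2665,.17],81.6)"
```

```text
clock: 0.6
position: [0.3512, 0.4862, 0.2327]
ee_rot: [0.073, 0.997, -0.0, -0.0]
ft_force: [0.5, 0.2, -0.6]
grip_width: 0.6
t 0.60 p [0.3512 0.4862 0.2327] jawyaw 81.65 z [-0.0003 -0.0005 -1.    ] F [ 0.5  0.2 -0.6] w 0.600 q [-1.    0.28 -0.03  1.53  0.01  1.33  0.4 ]
turn units [-0.0007 -0.0003  0.0011]
shift units (after turn) [-3.6903 -2.2307  0.7838]
```

```bash

python3 -m crank '[[0.2,[-0.52,-0.31,0],[0,0,0]],[0.2,[-0.52,-0.31,0],[0,0,0]],[0.2,[-0.52,-0.31,0],[0,0,0]],[0.2,[-0.52,-0.31,0],[0,0,0]],[0.2,[-0.52,-0.31,0],[0,0,0]]]' 60 >/dev/null
python3 -m crank '[[0.2,[-0.52,-0.31,0],[0,0,0]],[0.2,[-0.52,-0.31,0],[0,0,0]],[0.2,[0,0,0.4],[0,0,0]],[0.2,[0,0,0.4],[0,0,0]],[0.2,[0,0,0],[0,0,0]]]' 60
python3 -c "
from h import *;rep([.6172,.2665,.097],81.6)
for n in ('scene','top'):
  i=manip.camera(n);cv2.imwrite('pics/%s1.png'%n,i)
i=cv2.imread('pics/scene1.png')[150:290,260:420];cv2.imwrite('pics/s1c.png',cv2.resize(i,None,fx=4,fy=4))
i=cv2.imread('pics/top1.png')[120:240,110:240];cv2.imwrite('pics/t1c.png',cv2.resize(i,None,fx=4,fy=4))
"
```

```text
clock: 1.6
position: [0.6106, 0.2719, 0.1638]
ee_rot: [0.073, 0.997, -0.002, -0.004]
ft_force: [-0.1, -0.6, -0.8]
grip_width: 0.604
t 1.60 p [0.6106 0.2719 0.1638] jawyaw 81.59 z [-0.0078 -0.0039 -1.    ] F [-0.1 -0.6 -0.8] w 0.604 q [-0.59  0.47  0.14  1.42 -0.07  1.26  0.98]
turn units [-0.0063 -0.0091 -0.0003]
shift units (after turn) [-0.0911 -0.0553  0.835 ]
```

View pics/s1c.png

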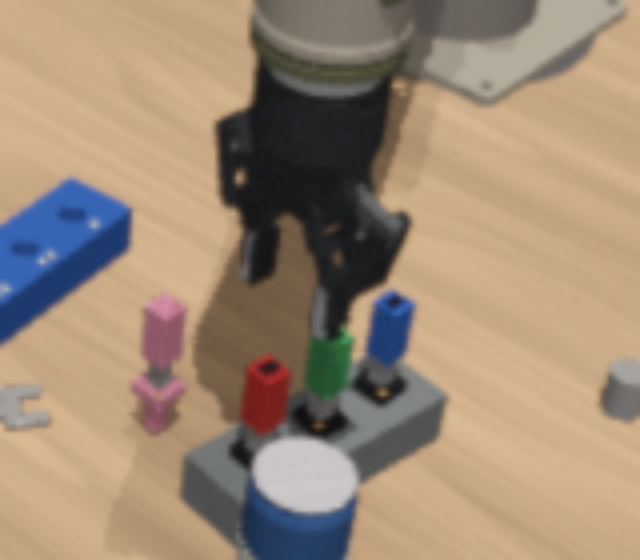

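View pics/t1c.png

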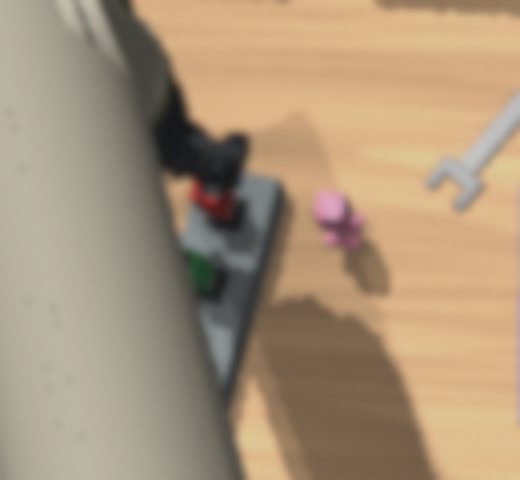

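```bash

python3 -c "
from h import *
o=manip.get_obs();R=Ro.from_quat(o['ee_rot']).as_matrix();p=o['position']
for d in(-.03,0,.03): q=p+R@[0,d,.015];print((proj('scene',q)-[260,150])*4,(proj('top',q)-[110,120])*4)"
```

```text
[252.4853 292.789 ] [222.6782 186.7354]
[286.4965 319.042 ] [180.2234 177.5692]
[321.7206 346.2291] [137.906  168.4324]
```

The scene view shows the jaws straddling the red head. The fingertips are at crop (255,280) and (325,335), where the measured pose projects. I'll centre over the head and go down.

```bash

python3 -m crank '[[0.2,[-0.09,-0.055,0],[0,-0.009,0]],[0.2,[0,0,0.28],[0,0,0]],[0.2,[0,0,0.28],[0,0,0]],[0.2,[0,0,0.27],[0,0,0]],[0.2,[0,0,0],[0,0,0]]]' 60
python3 -c "
from h import *;rep([.6172,.2665,.097],81.6)"
```

```text
clock: 2.2
position: [0.6194, 0.2672, 0.1014]
ee_rot: [0.073, 0.997, -0.001, 0.003]
ft_force: [-0.2, 0.3, -0.0]
grip_width: 0.596
t 2.20 p [0.6194 0.2672 0.1014] jawyaw 81.62 z [ 0.0051 -0.0023 -1.    ] F [-0.2  0.3 -0. ] w 0.596 q [-0.58  0.53  0.14  1.48 -0.07  1.14  1.  ]
turn units [-0.002   0.0068  0.0004]
shift units (after turn) [ 0.0264 -0.0127  0.0554]
```

```bash

python3 -m crank '[[0.2,[0.02,-0.01,0.04],[0,0,0]],[-1,[0,0,0],[0,0,0]],[-1,[0,0,0],[0,0,0]],[-1,[0,0,0],[0,0,0]],[-1,[0,0,0],[0,0,0]]]' 60
python3 -c "
from h import *;rep([.6172,.2665,.24],81.6)"
```

```text
clock: 2.7
position: [0.6193, 0.2676, 0.1013]
ee_rot: [0.073, 0.997, 0.0, 0.005]
ft_force: [-0.5, -0.7, 6.8]
grip_width: 0.219
t 2.70 p [0.6193 0.2676 0.1013] jawyaw 81.61 z [ 0.0095  0.0003 -1.    ] F [-0.5 -0.7  6.8] w 0.219 q [-0.58  0.53  0.14  1.48 -0.07  1.13  1.  ]
turn units [0.0021 0.0119 0.0002]
shift units (after turn) [ 0.0238 -0.0176 -1.7342]
```

```bash

python3 -m crank '[[-1,[0,0,-0.15],[0,0,0]],[-1,[0,0,-0.4],[0,0,0]],[-1,[0,0,-0.5],[0,0,0]],[-1,[0,0,-0.5],[0,0,0]],[-1,[0,0,-0.2],[0,0.01,0]]]' 60
python3 -c "
from h import *;rep([.5167,.0101,.24],94.4)"
```

```text
clock: 3.2
position: [0.6184, 0.2679, 0.2453]
ee_rot: [0.073, 0.997, 0.002, 0.002]
ft_force: [0.5, -0.1, -0.7]
grip_width: 0.214
t 3.20 p [0.6184 0.2679 0.2453] jawyaw 81.61 z [ 0.0046  0.0031 -1.    ] F [ 0.5 -0.1 -0.7] w 0.214 q [-0.58  0.43  0.15  1.31 -0.06  1.4   0.99]
turn units [ 0.0041  0.0058 -0.2842]
shift units (after turn) [ 1.5143 -3.1149  0.066 ]
```

```bash

python3 -m crank '[[-1,[0,0,0],[0,0,-0.14]],[-1,[0,0,0],[0,0,-0.144]],[-1,[0.25,-0.52,0],[0,0,0]],[-1,[0.25,-0.52,0],[0,0,0]],[-1,[0.25,-0.52,0],[0,0,0]]]' 60 >/dev/null
python3 -m crank '[[-1,[0.25,-0.52,0],[0,0,0]],[-1,[0.25,-0.52,0],[0,0,0]],[-1,[0.25,-0.52,0],[0,0,0]],[-1,[0,0,0],[0,0,0]],[-1,[0,0,0],[0,0,0]]]' 60
python3 -c "
from h import *;rep([.5167,.0101,.16],94.4)
for n in ('scene','top'):
  i=manip.camera(n);cv2.imwrite('pics/%s2.png'%n,i)
i=cv2.imread('pics/scene2.png')[110:250,200:350];cv2.imwrite('pics/s2c.png',cv2.resize(i,None,fx=5,fy=4))
i=cv2.imread('pics/top2.png')[150:240,200:320];cv2.imwrite('pics/t2c.png',cv2.resize(i,None,fx=5,fy=5))
"
```

```text
clock: 4.2
position: [0.5166, 0.0082, 0.2406]
ee_rot: [-0.037, 0.999, 0.0, 0.0]
ft_force: [0.4, 0.5, -0.4]
grip_width: 0.214
t 4.20 p [0.5166 0.0082 0.2406] jawyaw 94.25 z [ 0.0003  0.0008 -1.    ] F [ 0.4  0.5 -0.4] w 0.214 q [-0.32  0.08  0.23  1.75 -0.02  1.31  1.56]
turn units [ 0.001   0.0005 -0.0034]
shift units (after turn) [-0.0037  0.0235  1.0069]
```

View pics/s2c.png

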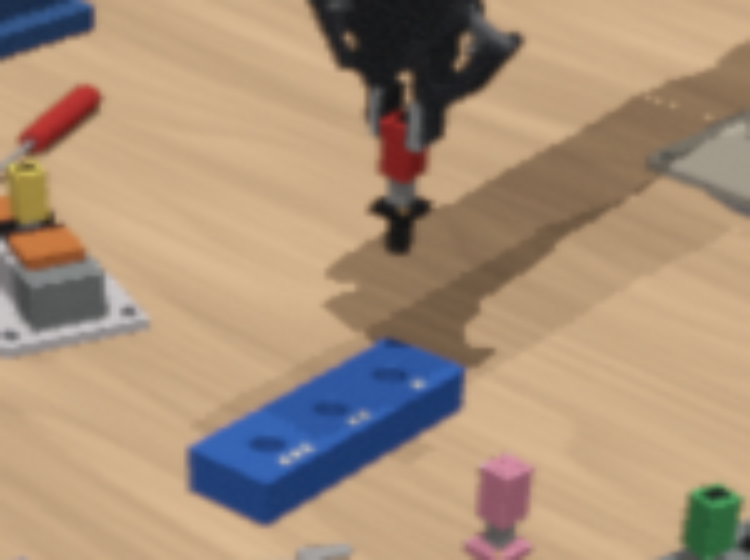

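View pics/t2c.png

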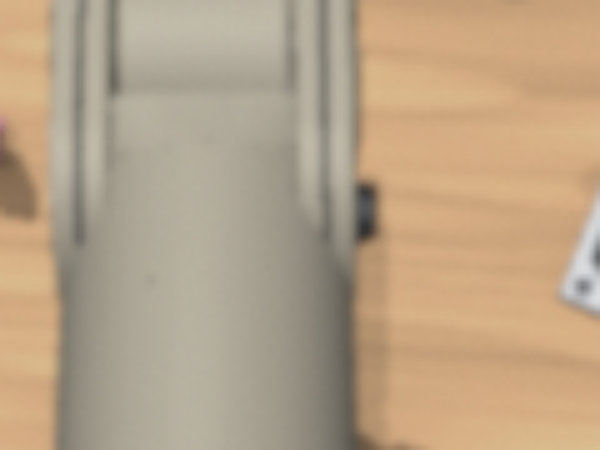

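```bash

python3 -c "
from h import *
o=manip.get_obs();p=o['position'];p=np.array([.5166,.0082,.2406])
for nm,z in (('tip',.0953),('flange mid',.0563),('headbot',.0293)):
  for dx in(0,-.003): print(nm,dx,(proj('scene',p+[dx,0,-z])-[200,110])*[5,4])
i=cv2.imread('pics/scene2.png')[140:180,265:295];cv2.imwrite('pics/s2d.png',cv2.resize(i,None,fx=16,fy=14,interpolation=cv2.INTER_CUBIC))
hsv=cv2.cvtColor(cv2.imread('pics/scene2.png'),cv2.COLOR_BGR2HSV)
for r in range(145,174): 
  c=np.where((hsv[r,270:292,2]<75))[0]+270; print(r,c.min() if len(c) else 0,c.max() if len(c) else 0,end='; ')
"
```

```text
tip 0 [393.603  252.3433]
tip -0.003 [397.2125 250.7598]
flange mid 0 [396.6813 205.9664]
flange mid -0.003 [400.349  204.4157]
headbot 0 [398.8777 172.9099]
headbot -0.003 [402.5868 171.3838]
145 284 285; 146 0 0; 147 0 0; 148 0 0; 149 0 0; 150 0 0; 151 0 0; 152 0 0; 153 0 0; 154 0 0; 155 0 0; 156 0 0; 157 0 0; 158 0 0; 159 0 0; 160 276 284; 161 275 285; 162 275 285; 163 276 284; 164 277 282; 165 278 282; 166 278 282; 167 278 281; 168 277 281; 169 277 281; 170 277 281; 171 277 281; 172 278 281; 173 0 0;
```

View pics/s2d.png

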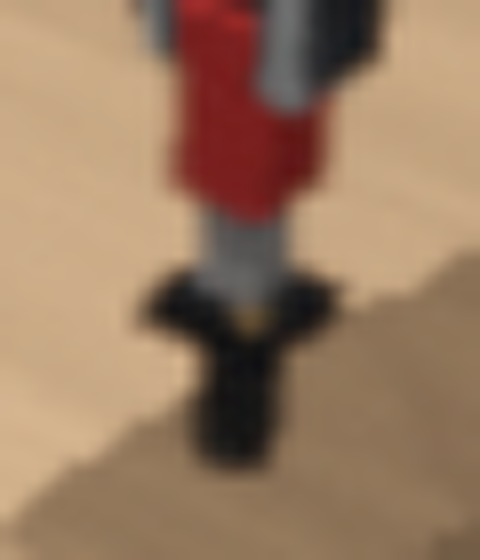

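```bash

python3 -m crank '[[-1,[-0.03,0.03,0],[0,0,-0.003]],[-1,[0,0,0.45],[0,0,0]],[-1,[0,0,0.45],[0,0,0]],[-1,[0,0,0.3],[0,0,0]],[-1,[0,0,0],[0,0,0]]]' 60
python3 -c "
from h import *;rep([.519,.0105,.1013],94.4)
i=manip.camera('scene');cv2.imwrite('pics/scene3.png',i)
i=i[150:240,240:320];cv2.imwrite('pics/s3c.png',cv2.resize(i,None,fx=6,fy=6,interpolation=cv2.INTER_CUBIC))
"
```

```text
clock: 4.8
position: [0.517, 0.0128, 0.1402]
ee_rot: [-0.04, 0.999, -0.0, -0.004]
ft_force: [-1.0, 0.8, -1.9]
grip_width: 0.216
t 4.80 p [0.517  0.0128 0.1402] jawyaw 94.63 z [-0.007  -0.0009 -1.    ] F [-1.   0.8 -1.9] w 0.216 q [-0.32  0.17  0.22  1.87 -0.04  1.11  1.57]
turn units [-0.0004 -0.009   0.0052]
shift units (after turn) [-0.0226 -0.0308  0.4864]
```

View pics/s3c.png

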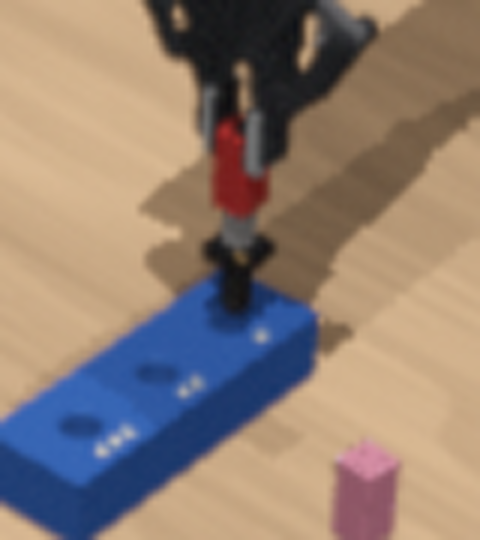

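The red tip is at the mouth of hole one, crop (235,310). I'll make a small correction and insert slowly.

```bash

python3 -m crank '[[-1,[-0.01,-0.02,0],[0,0,0]],[-1,[0,0,0.06],[0,0,0]],[-1,[0,0,0.06],[0,0,0]],[-1,[0,0,0.06],[0,0,0]],[-1,[0,0,0],[0,0,0]]]' 60
python3 -c "
from h import *;rep([.519,.0105,.1013],94.4)"
```

```text
clock: 5.35
position: [0.5194, 0.0103, 0.1285]
ee_rot: [-0.039, 0.999, 0.0, -0.001]
ft_force: [-0.4, 0.9, -1.1]
grip_width: 0.215
t 5.35 p [0.5194 0.0103 0.1285] jawyaw 94.52 z [-0.0018  0.0001 -1.    ] F [-0.4  0.9 -1.1] w 0.215 q [-0.31  0.19  0.22  1.88 -0.05  1.08  1.58]
turn units [ 0.0003 -0.0023  0.0027]
shift units (after turn) [0.0048 0.0025 0.34  ]
```

Tip at about 33 mm, inside the hole, with no contact force. I'll continue down.

```bash

python3 -m crank '[[-1,[0,0,0.1],[0,0,0]],[-1,[0,0,0.1],[0,0,0]],[-1,[0,0,0.08],[0,0,0]],[-1,[0,0,0.03],[0,0,0]],[-1,[0,0,0],[0,0,0]]]' 60
python3 -c "
from h import *;rep([.519,.0105,.1013],94.4)"
```

```text
clock: 5.85
position: [0.5195, 0.0103, 0.1037]
ee_rot: [-0.039, 0.999, 0.0, -0.001]
ft_force: [-1.1, -0.7, -1.9]
grip_width: 0.219
t 5.85 p [0.5195 0.0103 0.1037] jawyaw 94.52 z [-0.0019 -0.     -1.    ] F [-1.1 -0.7 -1.9] w 0.219 q [-0.31  0.22  0.22  1.9  -0.06  1.03  1.59]
turn units [ 0.0001 -0.0024  0.0028]
shift units (after turn) [0.0055 0.0025 0.0296]
```

```bash

python3 -m crank '[[-1,[0,0,0.03],[0,0,0]],[-1,[0,0,0.03],[0,0,0]],[-1,[0,0,0],[0,0,0]],[-1,[0,0,0],[0,0,0]],[-1,[0,0,0],[0,0,0]]]' 60
python3 -c "
from h import *;rep([.519,.0105,.1013],94.4)"
```

```text
clock: 6.35
position: [0.5202, 0.0103, 0.1013]
ee_rot: [-0.039, 0.999, 0.0, 0.0]
ft_force: [-9.4, -0.5, 17.7]
grip_width: 0.219
t 6.35 p [0.5202 0.0103 0.1013] jawyaw 94.51 z [ 0.0002  0.0007 -1.    ] F [-9.4 -0.5 17.7] w 0.219 q [-0.31  0.22  0.22  1.9  -0.06  1.02  1.59]
turn units [0.0008 0.0004 0.0024]
shift units (after turn) [0.0153 0.0037 0.0003]
```

Seated: 18 N upward at the expected height. Release and back off.

```bash

python3 -m crank '[[0,[0,0,-0.02],[0,0,0]],[0,[0,0,0],[0,0,0]],[0,[0,0,0],[0,0,0]],[0,[0,0,-0.4],[0,0,0]],[0,[0,0,-0.5],[0,0,0]]]' 60
python3 -c "
from h import *;rep([.509,.2828,.2],81.6)"
python3 -m crank '[[0.2,[0,0,-0.2],[0,0,0.14]],[0.2,[0,0,0],[0,0,0.147]],[0.2,[0,0,0],[0,0,0]],[0.2,[0,0,0],[0,0,0]],[0.2,[0,0,0],[0,0,0]]]' 60
python3 -c "
from h import *;rep([.509,.2828,.17],81.6)
i=manip.camera('scene');cv2.imwrite('pics/scene4.png',i)
i=i[110:260,230:380];cv2.imwrite('pics/s4c.png',cv2.resize(i,None,fx=5,fy=4,interpolation=cv2.INTER_CUBIC))
"
```

```text
clock: 6.85
position: [0.5188, 0.0103, 0.1724]
ee_rot: [-0.039, 0.999, -0.0, -0.002]
ft_force: [1.3, 0.6, 0.4]
grip_width: 0.502
t 6.85 p [0.5188 0.0103 0.1724] jawyaw 94.53 z [-0.0043 -0.0006 -1.    ] F [1.3 0.6 0.4] w 0.502 q [-0.32  0.14  0.23  1.83 -0.03  1.18  1.57]
turn units [-0.0009 -0.0054  0.2872]
shift units (after turn) [ 0.6183  3.3522 -0.3451]
clock: 7.35
position: [0.5196, 0.0104, 0.1886]
ee_rot: [0.072, 0.997, -0.0, -0.001]
ft_force: [-0.4, -0.4, -0.7]
grip_width: 0.602
t 7.35 p [0.5196 0.0104 0.1886] jawyaw 81.76 z [-0.0017  0.     -1.    ] F [-0.4 -0.4 -0.7] w 0.602 q [-0.33  0.13  0.24  1.81 -0.03  1.21  1.35]
turn units [-0.0003 -0.0021  0.0035]
shift units (after turn) [0.6291 3.3496 0.2319]
```

View pics/s4c.png

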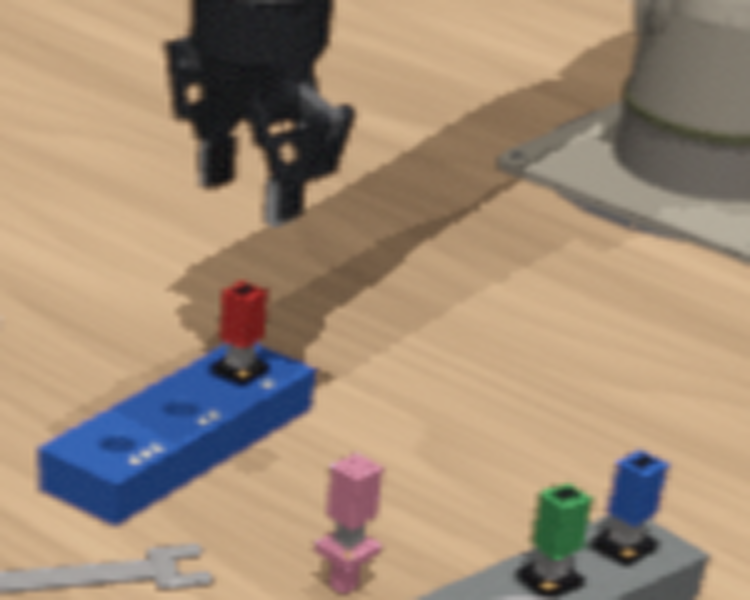

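Red is upright in hole one with its flange on the block, crop (240,370). Now blue.

```bash

python3 -m crank '[[0.2,[0.09,0.478,0],[0,0,0]],[0.2,[0.09,0.478,0],[0,0,0]],[0.2,[0.09,0.478,0],[0,0,0]],[0.2,[0.09,0.478,0],[0,0,0]],[0.2,[0.09,0.478,0],[0,0,0]]]' 60 >/dev/null
python3 -m crank '[[0.2,[0.09,0.478,0],[0,0,0]],[0.2,[0.09,0.478,0],[0,0,0]],[0.2,[0,0,0.23],[0,0,0]],[0.2,[0,0,0],[0,0,0]],[0.2,[0,0,0],[0,0,0]]]' 60 >/dev/null
python3 -c "
from h import *;rep([.509,.2828,.099],81.6)"
```

```text
t 8.40 p [0.5092 0.2814 0.1705] jawyaw 81.58 z [-0.0017 -0.0011 -1.    ] F [ 0.1 -0.9  0. ] w 0.599 q [-0.63  0.28  0.06  1.66 -0.02  1.2   0.85]
turn units [-0.0017 -0.002  -0.0004]
shift units (after turn) [0.0046 0.0173 0.8933]
```

```bash

python3 -m crank '[[0.2,[0,0.015,0.1],[0,0,0]],[0.2,[0,0,0.4],[0,0,0]],[0.2,[0,0,0.37],[0,0,0]],[0.2,[0,0,0],[0,0,0]],[0.2,[0,0,0],[0,0,0]]]' 60 >/dev/null
python3 -c "
from h import *;rep([.509,.2828,.099],81.6)"
python3 -m crank '[[-1,[0,0,0],[0,0,0]],[-1,[0,0,0],[0,0,0]],[-1,[0,0,0],[0,0,0]],[-1,[0,0,0],[0,0,0]],[-1,[0,0,0],[0,0,0]]]' 60 >/dev/null
python3 -c "
from h import *;rep([.509,.2828,.24],81.6)"
```

```text
t 8.90 p [0.5096 0.2832 0.1019] jawyaw 81.56 z [-0.0008 -0.     -1.    ] F [0.8 0.9 0.7] w 0.602 q [-0.63  0.35  0.05  1.73 -0.02  1.07  0.85]
turn units [-0.0002 -0.001  -0.0009]
shift units (after turn) [ 0.0062 -0.0061  0.0357]
t 9.40 p [0.51   0.2841 0.103 ] jawyaw 81.60 z [ 0.0012  0.0015 -1.    ] F [-0.9 -0.8  6.6] w 0.217 q [-0.63  0.34  0.05  1.73 -0.02  1.07  0.85]
turn units [0.0021 0.0012 0.    ]
shift units (after turn) [ 0.0095 -0.0181 -1.7121]
```

```bash

python3 -m crank '[[-1,[0,0,-0.15],[0,0,0]],[-1,[0,0,-0.4],[0,0,0]],[-1,[0,0,-0.5],[0,0,0]],[-1,[0,0,-0.5],[0,0,0]],[-1,[0,0,-0.2],[0,0,0]]]' 60 >/dev/null
python3 -c "
from h import *;rep([.574,.0145,.24],94.4)"
```

```text
t 9.90 p [0.5105 0.2844 0.2469] jawyaw 81.60 z [ 0.0048  0.004  -1.    ] F [-0.1  0.5 -1.2] w 0.218 q [-0.64  0.23  0.06  1.56 -0.01  1.34  0.85]
turn units [ 0.0053  0.0059 -0.2844]
shift units (after turn) [-0.5321 -3.4247  0.0866]
```

```bash

python3 -m crank '[[-1,[0,0,0],[0,0,-0.14]],[-1,[0,0,0],[0,0,-0.144]],[-1,[-0.076,-0.489,0],[0,0,0]],[-1,[-0.076,-0.489,0],[0,0,0]],[-1,[-0.076,-0.489,0],[0,0,0]]]' 60 >/dev/null
python3 -m crank '[[-1,[-0.076,-0.489,0],[0,0,0]],[-1,[-0.076,-0.489,0],[0,0,0]],[-1,[-0.076,-0.489,0],[0,0,0]],[-1,[-0.076,-0.489,0],[0,0,0]],[-1,[0,0,0],[0,0,0]]]' 60 >/dev/null
python3 -m crank '[[-1,[0,0,0],[0,0,0]],[-1,[0,0,0.4],[0,0,0]],[-1,[0,0,0.4],[0,0,0]],[-1,[0,0,0],[0,0,0]],[-1,[0,0,0],[0,0,0]]]' 60 >/dev/null
python3 -c "
from h import *;rep([.574,.0145,.145],94.4)
i=manip.camera('scene');cv2.imwrite('pics/scene5.png',i)
i=i[120:240,220:320];cv2.imwrite('pics/s5c.png',cv2.resize(i,None,fx=5,fy=5,interpolation=cv2.INTER_CUBIC))
p=manip.get_obs()['position']
for a in((p+[-.001,0,-.097]),(p+[-.001,0,-.058]),[.518,.0103,.055],[.573,.0145,.04]): print((proj('scene',np.array(a))-[220,120])*5)
"
```

```text
t 11.40 p [0.5726 0.0152 0.1781] jawyaw 94.48 z [-0.0009  0.0006 -1.    ] F [-0.1  0.1  0.3] w 0.218 q [-0.29  0.25  0.22  1.69 -0.06  1.21  1.59]
turn units [ 0.0008 -0.0011  0.0018]
shift units (after turn) [-0.0163 -0.0096  0.4132]
[230.1727 399.4545]
[232.1546 343.8311]
[287.8139 394.9264]
[226.7848 457.423 ]
```

View pics/s5c.png

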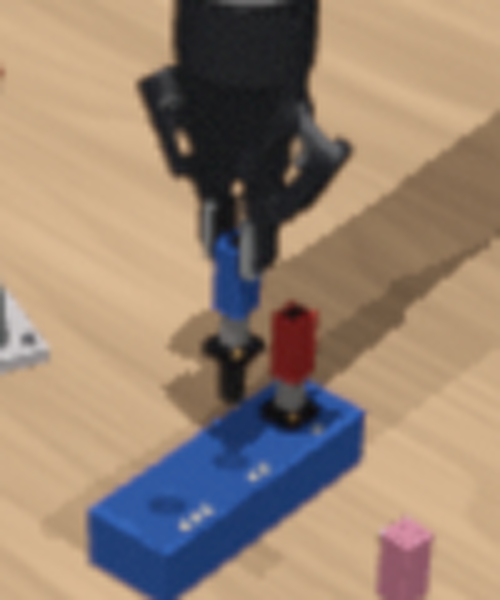

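The blue tip at crop (231,400) is above hole two at (231,460). Insert slowly.

```bash

python3 -m crank '[[-1,[-0.012,-0.007,0.15],[0,0,0]],[-1,[0,0,0.2],[0,0,0]],[-1,[0,0,0.12],[0,0,0]],[-1,[0,0,0.08],[0,0,0]],[-1,[0,0,0.05],[0,0,0]]]' 60 >/dev/null
python3 -c "
from h import *;rep([.5735,.0147,.103],94.4)"
```

```text
t 11.95 p [0.5736 0.0137 0.1289] jawyaw 94.40 z [-0.0011  0.0005 -1.    ] F [-1.2 -0.1  0.4] w 0.216 q [-0.28  0.3   0.21  1.74 -0.07  1.11  1.6 ]
turn units [ 0.0008 -0.0013 -0.0001]
shift units (after turn) [-0.0002  0.0121  0.3233]
```

```bash

python3 -m crank '[[-1,[0,0.01,0.1],[0,0,0]],[-1,[0,0,0.1],[0,0,0]],[-1,[0,0,0.08],[0,0,0]],[-1,[0,0,0.03],[0,0,0]],[-1,[0,0,0],[0,0,0]]]' 60 >/dev/null
python3 -c "
from h import *;rep([.5735,.0147,.103],94.4)"
python3 -m crank '[[-1,[0,0,0.03],[0,0,0]],[-1,[0,0,0.02],[0,0,0]],[-1,[0,0,0],[0,0,0]],[-1,[0,0,0],[0,0,0]],[-1,[0,0,0],[0,0,0]]]' 60 >/dev/null
python3 -c "
from h import *;rep([.5735,.0147,.103],94.4)"
```

```text
t 12.45 p [0.5733 0.0142 0.1038] jawyaw 94.39 z [-0.0015  0.     -1.    ] F [-1.9  0.7 -1.5] w 0.215 q [-0.28  0.33  0.21  1.76 -0.08  1.06  1.6 ]
turn units [ 0.0002 -0.0019 -0.0003]
shift units (after turn) [-0.003   0.0063  0.01  ]
t 12.95 p [0.5746 0.0141 0.1029] jawyaw 94.37 z [ 0.0019  0.0008 -1.    ] F [-7.7  0.4 18.4] w 0.216 q [-0.28  0.33  0.21  1.76 -0.08  1.06  1.6 ]
turn units [ 0.0008  0.0025 -0.0007]
shift units (after turn) [ 0.0127  0.0082 -0.0015]
```

```bash

python3 -m crank '[[0,[0,0,-0.02],[0,0,0]],[0,[0,0,0],[0,0,0]],[0,[0,0,0],[0,0,0]],[0,[0,0,-0.4],[0,0,0]],[0,[0,0,-0.5],[0,0,0]]]' 60 >/dev/null
python3 -m crank '[[0.2,[0,0,-0.3],[0,0,0.17]],[0.2,[0,0,0],[0,0,0.17]],[0.2,[0,0,0],[0,0,0.18]],[0.2,[0,0,0],[0,0,0]],[0.2,[0,0,0],[0,0,0]]]' 60 >/dev/null
python3 -c "
from h import *;rep([.5704,-.2580,.19],70.9)
i=manip.camera('scene');cv2.imwrite('pics/scene6.png',i)
i=i[120:290,220:370];cv2.imwrite('pics/s6c.png',cv2.resize(i,None,fx=4,fy=3.5,interpolation=cv2.INTER_CUBIC))
"
```

```text
t 13.95 p [0.5735 0.0143 0.1976] jawyaw 71.24 z [-0.0011  0.     -1.    ] F [ 0.6 -0.4  0.1] w 0.598 q [-0.33  0.24  0.27  1.66 -0.07  1.25  1.19]
turn units [-0.0005 -0.0014  0.0075]
shift units (after turn) [-1.0768 -3.2291  0.0949]
```

View pics/s6c.png

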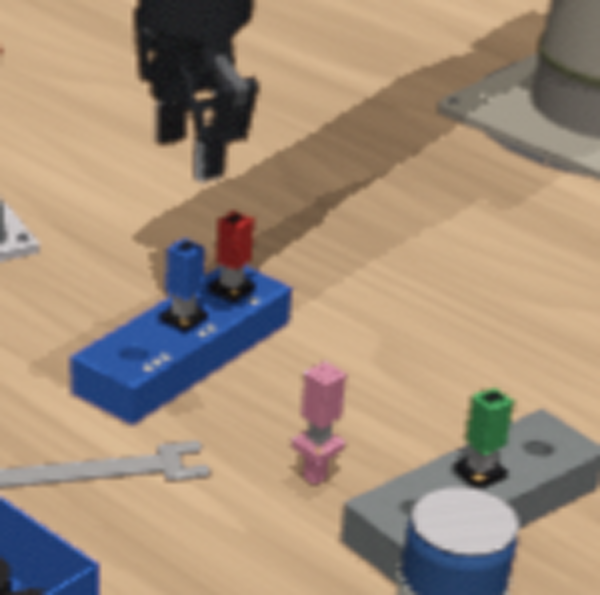

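Red and blue are both seated in holes one and two, and green is untouched. On to yellow.

```bash

python3 -m crank '[[0.2,[-0.154,-0.461,0],[0,0,0.007]],[0.2,[-0.154,-0.461,0],[0,0,0]],[0.2,[-0.154,-0.461,0],[0,0,0]],[0.2,[-0.154,-0.461,0],[0,0,0]],[0.2,[-0.154,-0.461,0],[0,0,0]]]' 60 >/dev/null
python3 -m crank '[[0.2,[-0.154,-0.461,0],[0,0,0]],[0.2,[-0.154,-0.461,0],[0,0,0]],[0.2,[0,0,0.2],[0,0,0]],[0.2,[0,0,0],[0,0,0]],[0.2,[0,0,0],[0,0,0]]]' 60 >/dev/null
python3 -c "
from h import *;rep([.5704,-.2580,.108],70.9)
i=manip.camera('scene');cv2.imwrite('pics/scene7.png',i)
i=i[80:210,150:270];cv2.imwrite('pics/s7c.png',cv2.resize(i,None,fx=4,fy=4,interpolation=cv2.INTER_CUBIC))
i=manip.camera('top');cv2.imwrite('pics/top7.png',i)
"
```

```text
t 15.00 p [ 0.5698 -0.2569  0.1815] jawyaw 70.83 z [-0.0017  0.0011 -1.    ] F [1.  0.2 0.5] w 0.602 q [ 0.03  0.38  0.41  1.55 -0.16  1.25  1.7 ]
turn units [ 0.0006 -0.0025 -0.0016]
shift units (after turn) [-0.0112 -0.0109  0.9192]
```

View pics/s7c.png

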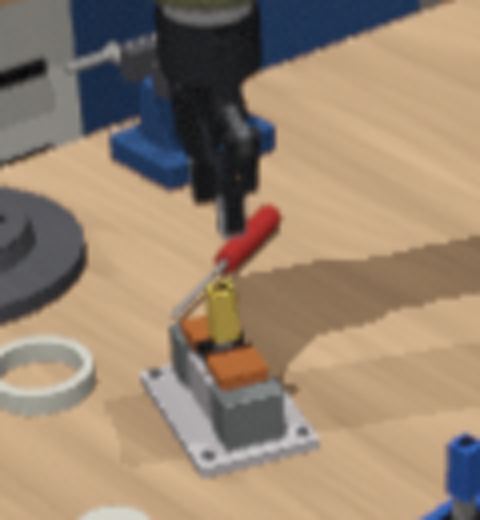

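View pics/top7.png

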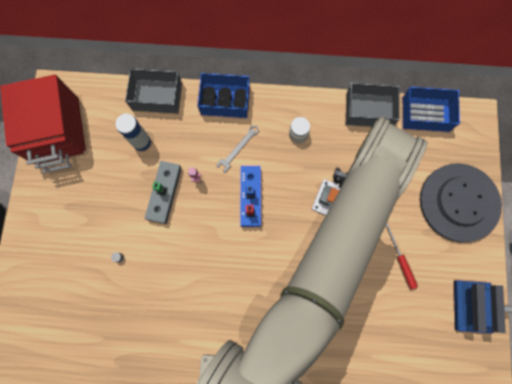

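```bash

python3 -m crank '[[0.2,[-0.01,-0.01,0.1],[0,0,0]],[0.2,[0,0,0.4],[0,0,0]],[0.2,[0,0,0.39],[0,0,0]],[0.2,[0,0,0],[0,0,0]],[0.2,[0,0,0],[0,0,0]]]' 80 >/dev/null
python3 -c "
from h import *;rep([.5704,-.2580,.108],70.9)"
python3 -m crank '[[-1,[0,0,0],[0,0,0]],[-1,[0,0,0],[0,0,0]],[-1,[0,0,0],[0,0,0]],[-1,[0,0,0],[0,0,0]],[-1,[0,0,0],[0,0,0]]]' 80 >/dev/null
python3 -c "
from h import *;rep([.5704,-.2580,.108],70.9)"
```

```text
t 15.60 p [ 0.5703 -0.2586  0.111 ] jawyaw 70.71 z [-0.0012  0.0003 -1.    ] F [-0.2 -1.   0.4] w 0.597 q [ 0.04  0.44  0.4   1.62 -0.19  1.12  1.72]
turn units [-0.0002 -0.0016 -0.0042]
shift units (after turn) [0.0015 0.0079 0.0381]
t 16.10 p [ 0.5711 -0.2595  0.1124] jawyaw 70.67 z [ 0.0021 -0.0008 -1.    ] F [-0.5 -0.5  6.8] w 0.207 q [ 0.04  0.44  0.4   1.62 -0.19  1.12  1.72]
turn units [-0.0001  0.0028 -0.0052]
shift units (after turn) [0.015  0.0152 0.0552]
```

Gripped. Now rock to tool +y about the pivot, 92 mm below the TCP.

```bash

python3 -m crank '[[-1,[0,0.058,0.001],[0.064,0,0]],[-1,[0,0.058,0.001],[0.064,0,0]],[-1,[0,0.058,0.001],[0.064,0,0]],[-1,[0,0,0],[0,0,0]],[-1,[0,0,0],[0,0,0]]]' 80 
python3 -c "
from h import *;rep([.5704,-.2580,.108],70.9)
i=manip.camera('scene');cv2.imwrite('pics/scene8.png',i)
i=i[80:210,150:270];cv2.imwrite('pics/s8c.png',cv2.resize(i,None,fx=4,fy=4,interpolation=cv2.INTER_CUBIC))
"
```

```text
clock: 16.6
position: [0.5758, -0.2464, 0.1114]
ee_rot: [0.167, 0.983, -0.075, -0.012]
ft_force: [-0.1, -1.5, 6.6]
grip_width: 0.205
t 16.60 p [ 0.5758 -0.2464  0.1114] jawyaw 70.70 z [-0.0481 -0.1434 -0.9885] F [-0.1 -1.5  6.6] w 0.205 q [-0.09  0.45  0.43  1.63 -0.03  1.1   1.56]
turn units [-0.1933  0.0022 -0.0043]
shift units (after turn) [ 0.0158 -0.1593  0.0422]
```

View pics/s8c.png

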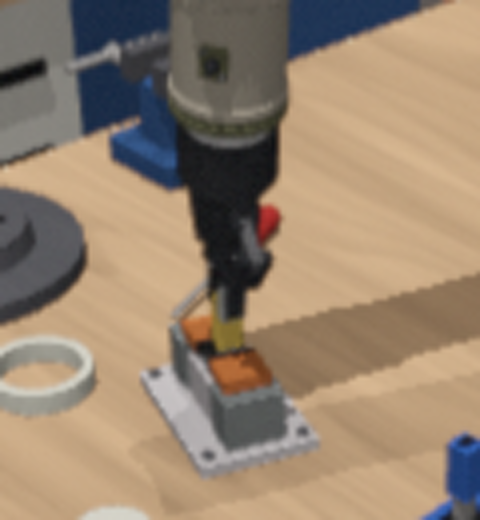

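The coil leans towards the near cheek, which is sliding out. The forces are small, so I'll lean further.

```bash

python3 -m crank '[[-1,[0,0.058,0.001],[0.064,0,0]],[-1,[0,0.058,0.001],[0.064,0,0]],[-1,[0,0.036,0.001],[0.04,0,0]],[-1,[0,0,0],[0,0,0]],[-1,[0,0,0],[0,0,0]]]' 80 
python3 -c "
from h import *;rep([.5704,-.2580,.108],70.9)
i=manip.camera('scene');cv2.imwrite('pics/scene9.png',i)
i=i[80:210,150:270];cv2.imwrite('pics/s9c.png',cv2.resize(i,None,fx=4,fy=4,interpolation=cv2.INTER_CUBIC))
"
```

```text
clock: 17.15
position: [0.5797, -0.2351, 0.1087]
ee_rot: [0.166, 0.976, -0.139, -0.023]
ft_force: [-0.1, 0.2, 6.4]
grip_width: 0.206
t 17.15 p [ 0.5797 -0.2351  0.1087] jawyaw 70.68 z [-0.0908 -0.2646 -0.9601] F [-0.1  0.2  6.4] w 0.206 q [-0.2   0.47  0.46  1.63  0.09  1.11  1.42]
turn units [-0.3609  0.0017 -0.0046]
shift units (after turn) [ 0.0162 -0.3086  0.0091]
```

View pics/s9c.png

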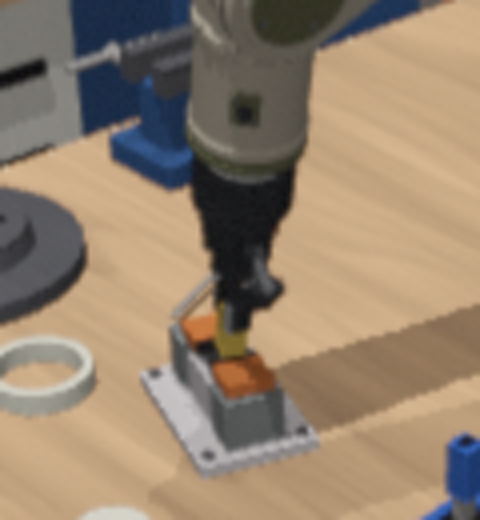

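The near cheek has moved out and the pivot held at (0.571,-0.2595,0.020). Rock to the other side now.

```bash

python3 -m crank '[[-1,[0,-0.058,0.001],[-0.064,0,0]],[-1,[0,-0.058,0.001],[-0.064,0,0]],[-1,[0,-0.058,0.001],[-0.064,0,0]],[-1,[0,-0.058,0.001],[-0.064,0,0]],[-1,[0,-0.058,0.001],[-0.064,0,0]]]' 80  >/dev/null
python3 -c "
from h import *;rep([.5704,-.2580,.108],70.9)"
python3 -m crank '[[-1,[0,-0.058,0.001],[-0.064,0,0]],[-1,[0,-0.058,0.001],[-0.064,0,0]],[-1,[0,-0.058,0.001],[-0.064,0,0]],[-1,[0,0,0],[0,0,0]],[-1,[0,0,0],[0,0,0]]]' 80  >/dev/null
python3 -c "
from h import *;rep([.5704,-.2580,.108],70.9)"
python3 -m crank '[[-1,[0,-0.058,0.001],[-0.064,0,0]],[-1,[0,-0.058,0.001],[-0.064,0,0]],[-1,[0,-0.058,0.001],[-0.064,0,0]],[-1,[0,0,0],[0,0,0]],[-1,[0,0,0],[0,0,0]]]' 80  >/dev/null
python3 -c "
from h import *;rep([.5704,-.2580,.108],70.9)
i=manip.camera('scene');cv2.imwrite('pics/scene10.png',i)
i=i[80:210,150:270];cv2.imwrite('pics/s10c.png',cv2.resize(i,None,fx=4,fy=4,interpolation=cv2.INTER_CUBIC))
"
```

```text
t 17.70 p [ 0.5718 -0.2571  0.1125] jawyaw 70.66 z [-0.0079 -0.0288 -0.9996] F [ 0.1 -1.   2.3] w 0.204 q [ 0.02  0.44  0.4   1.62 -0.15  1.11  1.69]
turn units [-0.038   0.0026 -0.0054]
shift units (after turn) [ 0.0132 -0.0163  0.0564]
t 18.20 p [ 0.5673 -0.27    0.1117] jawyaw 70.64 z [ 0.0406  0.1104 -0.9931] F [ 0.7 -1.5  6.9] w 0.202 q [ 0.15  0.46  0.37  1.6  -0.3   1.15  1.85]
turn units [ 0.1501  0.0025 -0.0058]
shift units (after turn) [0.0128 0.1536 0.0461]
t 18.70 p [ 0.5629 -0.2821  0.1088] jawyaw 70.68 z [ 0.0883  0.25   -0.9642] F [ 1.3 -0.8  6.5] w 0.203 q [ 0.28  0.49  0.33  1.57 -0.45  1.21  2.  ]
turn units [ 0.3417  0.0015 -0.0049]
shift units (after turn) [0.01   0.3151 0.0095]
```

View pics/s10c.png

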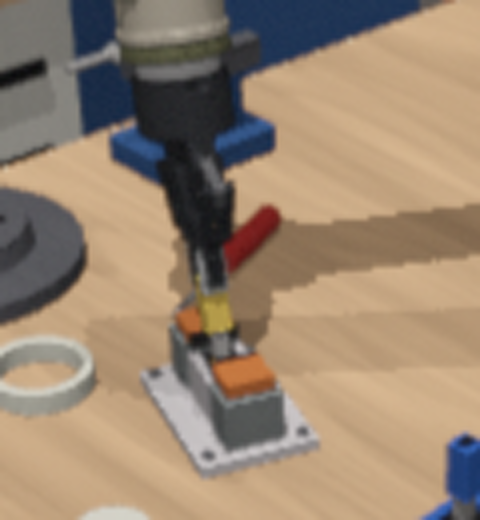

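```bash

python3 -m crank '[[-1,[0,0.06,0.001],[0.068,0,0]],[-1,[0,0.06,0.001],[0.068,0,0]],[-1,[0,0.06,0.001],[0.068,0,0]],[-1,[0,0.06,0.001],[0.068,0,0]],[-1,[0,0.06,0.001],[0.068,0,0]]]' 80  >/dev/null
python3 -m crank '[[-1,[0,0,0],[0,0,0]],[-1,[0,0,0],[0,0,0]],[-1,[0,0,0],[0,0,0]],[-1,[0,0,0],[0,0,0]],[-1,[0,0,0],[0,0,0]]]' 80  >/dev/null
python3 -c "
from h import *;rep([.5711,-.2595,.1124],70.67)
i=manip.camera('scene');cv2.imwrite('pics/scene11.png',i)
i=i[120:210,170:250];cv2.imwrite('pics/s11c.png',cv2.resize(i,None,fx=6,fy=6,interpolation=cv2.INTER_CUBIC))
"
```

```text
t 19.75 p [ 0.5711 -0.259   0.1124] jawyaw 70.76 z [ 0.002   0.0012 -1.    ] F [0.8 1.6 6.8] w 0.203 q [ 0.05  0.44  0.4   1.62 -0.19  1.12  1.73]
turn units [0.0023 0.0018 0.002 ]
shift units (after turn) [-0.0025 -0.0061  0.0002]
```

View pics/s11c.png

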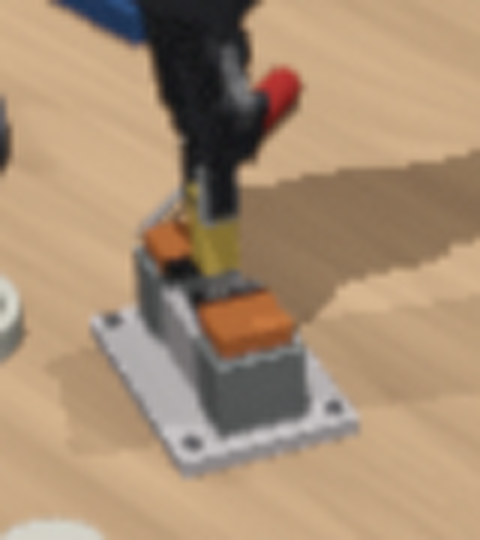

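```bash

python3 -c "
from h import *
a=np.radians(70.8);Y=np.array([np.cos(a),np.sin(a),0]);X=np.array([np.sin(a),-np.cos(a),0]);c=np.array([.5708,-.259,.07])
hs=lambda i:cv2.inRange(cv2.cvtColor(i,cv2.COLOR_BGR2HSV),(5,140,90),(17,255,255))
A=cv2.imread('pics/scene0.png');B=cv2.imread('pics/scene11.png')
for I in(A,B):
  m=hs(I);m[:145]=0;m[185:]=0;m[:,:185]=0;m[:,225:]=0
  for k in sorted(cv2.findContours(m,0,2)[0],key=cv2.contourArea)[-2:]:
    M=cv2.moments(k);print('area',M['m00'],[M['m10']/M['m00'],M['m01']/M['m00']],cv2.boundingRect(k))
print('px per mm along Y',(proj('scene',c+Y*.03)-proj('scene',c+Y*.02))/10)
J=B[120:210,170:250];J=cv2.resize(J,None,fx=6,fy=6,interpolation=cv2.INTER_CUBIC)
for s in(-1,1):
  for d,col in((.007,(255,255,255)),(.014,(0,255,0)),(.019,(255,0,255))):
    P=[tuple(int(v) for v in (proj('scene',c+s*Y*d+X*x)+.5-[170,120])*6) for x in(-.02,.02)];cv2.line(J,P[0],P[1],col,1)
cv2.imwrite('pics/ov.png',J)
"
```

```text
area 26.5 [198.71069182389937, 162.22641509433961] (195, 159, 8, 8)
area 93.0 [208.73476702508958, 171.24551971326164] (202, 167, 15, 10)
area 32.5 [197.8, 159.77435897435896] (194, 157, 8, 7)
area 101.0 [210.53465346534654, 173.2029702970297] (203, 168, 16, 11)
px per mm along Y [0.1111 0.1582]
```

View pics/ov.png

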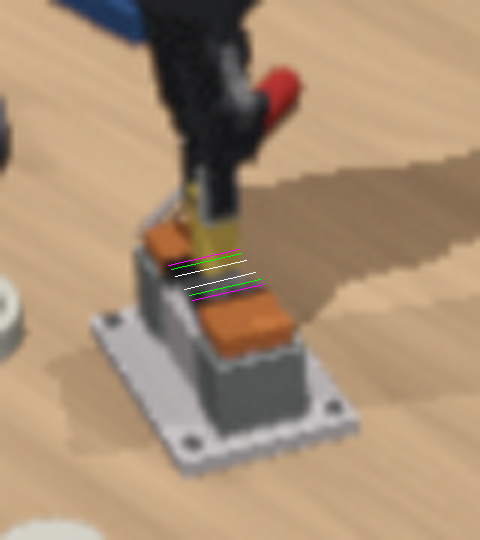

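The near cheek's centroid has moved about 2.6 px at 0.19 px/mm, and the far one about the same, so both are back roughly 12 mm. Draw straight up.

```bash

python3 -m crank '[[-1,[0,0,-0.05],[0,0,0]],[-1,[0,0,-0.05],[0,0,0]],[-1,[0,0,-0.05],[0,0,0]],[-1,[0,0,0],[0,0,0]],[-1,[0,0,0],[0,0,0]]]' 80
python3 -c "
from h import *;rep([.5711,-.2592,.190],70.67)"
```

```text
clock: 20.3
position: [0.5697, -0.2599, 0.1233]
ee_rot: [0.168, 0.986, 0.001, -0.0]
ft_force: [0.6, -0.6, -0.6]
grip_width: 0.204
t 20.30 p [ 0.5697 -0.2599  0.1233] jawyaw 70.67 z [ 0.0001  0.0029 -1.    ] F [ 0.6 -0.6 -0.6] w 0.204 q [ 0.05  0.43  0.4   1.61 -0.18  1.14  1.72]
turn units [ 0.0035 -0.0011 -0.0001]
shift units (after turn) [-0.0129  0.0145 -0.8337]
```

The flange is past the cheeks' lower edge with no force. I'll lift the rest.

```bash

python3 -m crank '[[-1,[0,0,-0.15],[0,0,0]],[-1,[0,0,-0.2],[0,0,0]],[-1,[0,0,-0.2],[0,0,0]],[-1,[0,0,-0.2],[0,0,0]],[-1,[0,0,-0.08],[0,0,0]]]' 80 >/dev/null
python3 -m crank '[[-1,[-0.012,0.005,0],[0,0,0]],[-1,[0,0,0],[0,0,0]],[-1,[0,0,0],[0,0,0]],[-1,[0,0,0],[0,0,0]],[-1,[0,0,0],[0,0,0]]]' 80 >/dev/null
python3 -c "
from h import *;rep([.5711,-.2592,.190],70.67)
i=manip.camera('scene');cv2.imwrite('pics/scene12.png',i)
p=manip.get_obs()['position']
print('tip pred',(proj('scene',p+[0,0,-.1004])-[150,80])*4)
i=i[80:210,150:270];cv2.imwrite('pics/s12c.png',cv2.resize(i,None,fx=4,fy=4,interpolation=cv2.INTER_CUBIC))
cv2.imwrite('pics/top12.png',manip.camera('top'))
"
```

```text
t 21.30 p [ 0.5707 -0.2599  0.1892] jawyaw 70.67 z [-0.0005  0.0034 -1.    ] F [-0.4  0.3 -1.9] w 0.209 q [ 0.04  0.38  0.41  1.53 -0.16  1.27  1.71]
turn units [ 0.0039 -0.002   0.    ]
shift units (after turn) [-0.0018  0.0101 -0.0096]
tip pred [219.98   320.4392]
```

View pics/s12c.png

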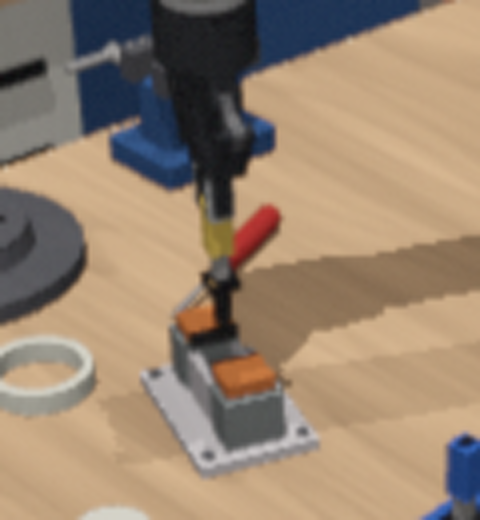

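View pics/scene12.png

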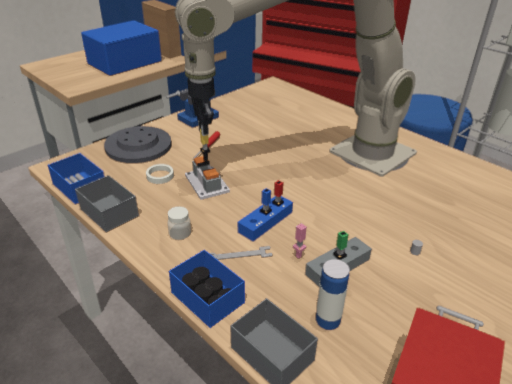

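```bash

python3 -c "
from h import *
p=np.array([.5707,-.2599,.1892]);i=cv2.imread('pics/scene12.png')
J=cv2.resize(i[120:190,180:240],None,fx=10,fy=8,interpolation=cv2.INTER_CUBIC)
for d in(.1004,.0664,.0564,.0344):
  q=(proj('scene',p-[0,0,d])+.5-[180,120])*[10,8];print(d,q);cv2.circle(J,tuple(int(v) for v in q),3,(255,255,255),-1)
cv2.imwrite('pics/z12.png',J)"
```

```text
0.1004 [255.1035 325.2176]
0.0664 [250.0028 251.5403]
0.0564 [248.4741 229.4907]
0.0344 [245.0641 180.357 ]
```

View pics/z12.png

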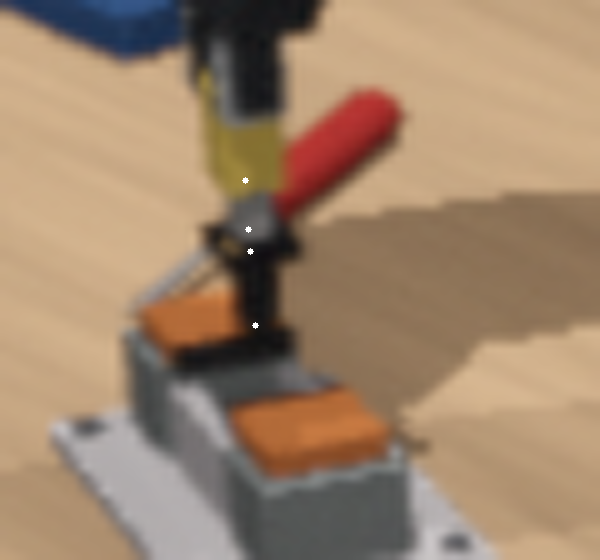

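The zoom shows the coil upright over the fixture. Its tip is at about (255,328) against a prediction of (255,325), some 19 mm above the cheeks, with a gap open between them. Hand in.

```bash

python3 -c "
from h import *;rep();manip.hand_in()"
```

```text
t 21.40 p [ 0.5708 -0.26    0.1895] jawyaw 70.67 z [-0.0001  0.0033 -1.    ] F [ 0.  -0.9 -0.3] w 0.207 q [ 0.04  0.38  0.41  1.53 -0.16  1.27  1.71]
the job is handed in; nothing more can be done
```

The job is done and handed in at 21.4 s, with no checks failed or in disagreement.

- **Red and blue coils:** I seated red in hole one and released it, then seated blue in hole two and released it. Each met about 18 N from below at the seated height. The pictures afterwards show both upright with their flanges on the rack.
- **Yellow coil:** I rocked it about 0.28 rad to one side and 0.27 rad to the other, its tip still down in the fixture. The pictures show both cheeks pushed back roughly 12 mm; the far one was partly hidden, so its figure is less sure. It then came straight up with no measurable resistance.
- **Final state:** The yellow coil is gripped at about 80 N, upright and still over the fixture. By the measured tool pose its tip is about 19 mm above the cheeks, and the picture agrees to within a pixel.
- **Everything else:** I did not touch the green coil or the loose items, and the last picture shows none visibly moved.

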